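# Close the two pressure springs of a contact printing frame

## Task

The wooden contact printing frame lies face down with both of its steel back springs swung outwards. Close each spring, in either order: with a fingertip press its rubber thumb pad hard down and, keeping it pressed, slide the end sideways under the leaf of its catch as far as the stop, then let go so that it stays held under the leaf. Only press and push: nothing may be lifted, and the things lying around the frame stay where they are.

Things in the scene. Friction and masses are not known exactly. Their poses are not given: they have to be found in the camera images.
- print_frame: Wooden contact printing frame lying face down, fixed in place; 260 (x) x 320 (y) x 28 mm high, rails 28 mm wide, plywood back 2 mm below the rail tops. Origin: centre of the underside. +x runs from the near rail with the catches to the far rail with the pivot screws, +y to the left, z up. In this frame the springs turn about upright screws at (116, +70) left and (116, -70) right.
- spring_left (a joint): Swing (rad) of the left back spring, a flat steel strip 20 mm wide and 2.5 mm thick, from its pivot screw to its free end 245 mm away on the near side. 0: closed, straight along the frame's -x, its end against the riser (stop) of its catch; positive: swung outwards to +y (left). Starts at 0.2 to 0.4; turns with light friction and stays where left.
- spring_left_tip (a joint): Flex (rad) of the outer half of the left spring, which bends up from the strip's middle, 116 mm from the pivot: 0 free and raised, 0.185 pressed flat on the frame (6 N m/rad, so about 14 N on the pad). Unpressed it passes above the catch and is not held; to go under the leaf it needs about 0.14 or more; held properly under the leaf it reads about 0.1.
- spring_left_pad (a point): Top centre of the black ribbed rubber thumb pad (26 along the strip x 24 mm wide) on the left spring, 194 mm from the pivot axis and 40 mm from the catch's centreline. About 48 mm above the desk when free and 34 mm when pressed flat (rigid below that); it must be kept below about 36.5 mm while the end passes under the leaf.
- catch_left_seat (a point): Where the end of the left spring belongs in its catch: 116 mm nearer than the frame's centre, on the spring's closed line, 41 mm above the desk, at the underside of the leaf. The catch is a steel piece 18 mm wide on the near rail: riser (stop) 11 mm to the inner side of this point, a springy leaf from its top reaching 27 mm to the outer side, with a downward knuckle (underside 37 mm above the desk) 16 mm out and then a turned-up lip, the mouth.
- spring_right (a joint): Swing (rad) of the right back spring, a flat steel strip 20 mm wide and 2.5 mm thick, from its pivot screw to its free end 245 mm away on the near side. 0: closed, straight along the frame's -x, its end against the riser (stop) of its catch; positive: swung outwards to -y (right). Starts at 0.2 to 0.4; turns with light friction and stays where left.
- spring_right_tip (a joint): Flex (rad) of the outer half of the right spring, which bends up from the strip's middle, 116 mm from the pivot: 0 free and raised, 0.185 pressed flat on the frame (6 N m/rad, so about 14 N on the pad). Unpressed it passes above the catch and is not held; to go under the leaf it needs about 0.14 or more; held properly under the leaf it reads about 0.1.
- spring_right_pad (a point): Top centre of the black ribbed rubber thumb pad (26 along the strip x 24 mm wide) on the right spring, 194 mm from the pivot axis and 40 mm from the catch's centreline. About 48 mm above the desk when free and 34 mm when pressed flat (rigid below that); it must be kept below about 36.5 mm while the end passes under the leaf.
- catch_right_seat (a point): Where the end of the right spring belongs in its catch: 116 mm nearer than the frame's centre, on the spring's closed line, 41 mm above the desk, at the underside of the leaf. The catch is a steel piece 18 mm wide on the near rail: riser (stop) 11 mm to the inner side of this point, a springy leaf from its top reaching 27 mm to the outer side, with a downward knuckle (underside 37 mm above the desk) 16 mm out and then a turned-up lip, the mouth.
- brush: Black paint brush 212 x 10 mm lying on the left, before the frame; a bystander. Origin: centre of its underside.
- tape: Roll of masking tape 101 x 112 x 24 mm lying left of the frame; a bystander. Origin: centre of its underside.
- bottle: White bottle 40 x 123 x 40 mm lying right of the frame; a bystander. Origin: centre of its underside.
- eraser_block: Eraser 21 x 45 x 13 mm beside the frame's near right corner; a bystander. Origin: centre of its underside.

How it is judged:
At the end, for the whole second after the job is handed in: Both springs closed against the stop (swing within 0.03 rad of 0) and held down by the leaf of the catch with the robot clear (flex 0.05 to 0.13 rad: neither on top of the leaf nor caught under its knuckle), at rest; bystanders within 15 mm of where they lay (value of joint spring_left between -0.03 and 0.03 rad and value of joint spring_right between -0.03 and 0.03 rad and value of joint spring_left_tip between 0.05 and 0.13 rad and value of joint spring_right_tip between 0.05 and 0.13 rad and velocity of joint spring_left between -0.05 and 0.05 rad/s and velocity of joint spring_right between -0.05 and 0.05 rad/s and distance of each of brush, tape, bottle, eraser_block from where it was at the start of the episode below 0.015 m); the robot touches nothing.
It fails at once if a spring is lifted above its free height (value of joint any of spring_left_tip, spring_right_tip below -0.04 rad).
It fails at once if a bystander is lifted or pushed away by more than 15 mm (distance of any of brush, tape, bottle, eraser_block from where it was at the start of the episode above 0.015 m).
It also fails if it takes over 42 s, if anything falls off the work surface, if the arm or the gripper's body presses on something with over 40 N, if the wrist force passes 120 N, or if a joint passes its speed limit or range.

## Robot

A 7-joint arm with a two-finger parallel gripper is mounted at the origin on a cart in front of the work surface, level with it; the furniture and walls round the work are solid. World frame = base frame: x ahead of the robot, y to its left, z up, the work surface at z = 0. Lengths are in m, angles in rad, forces in N, time in s.
With the tool pointing down it reaches from about 0.425 to 0.825 m from the base axis. Payload 3.6 kg.
Tool frame: the origin (TCP) lies on the centre line of the jaws, within the pads' length; the fingertips stand 17 mm ahead of it and the grasp point (between the pads) lies 2 mm behind it; y points along the fingers, x is the direction in which the jaws open and shut, and the axes are right-handed (so a half turn about y gives the same grasp; the last joint's range is limited). The gripper opens to 85 mm and grips with 20 to 120 N. Pads are 22 mm wide; open, the fingers measure 114 mm over their backs; the gripper's body (76 mm by 85 mm) begins 54 mm behind the grasp point. The pads swing forward as they close: fully open they stand 13 mm farther back than shut.
Start: joints at [1.252, 0.615, -0.013, 1.423, 0.008, 1.103, -0.04], TCP at [0.187, -0.622, 0.248] pointing down, gripper open.
Joint ranges: [-3.12, 3.12], [-0.3, 2.06], [-1.34, 1.32], [0.26, 2.42], [-1.36, 4.5], [0.01, 1.98], [-2.84, 2.84]. Speed limits (rad/s): [2.79, 2.79, 3.14, 3.14, 3.14, 3.14, 3.14].

## Interface

Orientations are given as [roll, pitch, yaw] about the fixed x, y, z axes, in that order (R = Rz(yaw) Ry(pitch) Rx(roll)).
In Python, from workcell import ctrl gives the robot as it stands.
- The arm moves only by the tool move_arm, never from a script. Its arguments are lists of equal length, an entry for each row: "jaw": the opening, from 0 (shut) to 1 (fully open); "xyz": the shift along the tool's x, y, z in cm, a list of three; "delta_rot": the turn, a rotation vector about the tool's x, y, z in degrees, a list of three. In form: {"jaw": [jaw, ...], "xyz": [[tx, ty, tz], ...], "delta_rot": [[rx, ry, rz], ...]}. A call has 1 to 5 rows; each row is the pose to reach, as a shift and turn from the pose commanded when the call began, along the tool's axes at that moment; what a row does not reach only later rows make up. A row lasts 1/10 s, in which the tool goes at most 50 mm and 8.59 degrees, less where a joint would pass 70% of its speed; a pose out of reach is approached as far as the arm can. A call with a gripper value outside its range is refused whole. The fingers move at their own pace and stop on an object; "grip_force" is the grip in N (left out, the last holds). Time passes only in rows, so rows that repeat a pose let the fingers close. It gives the time, the measured TCP pose, the force and the opening at its end, in the units of the state.
- ctrl.sense(): the state, without advancing time (a new reading comes with each control period).
- ctrl.capture(name): name is "scene" or "top" or "wrist"; returns a dict with "pixels" (420x560x3 uint8, blue, green, red), "depth" (420x560 float32, m along the optical axis (not along the pixel's ray), 0 where there is no reading), "fx", "fy", "cx", "cy" (pixels), "R" (3x3) and "t" (3): a world point X has camera coordinates R X + t; the wrist camera has in their place "mount" (4x4, takes a point from camera to tool coordinates, whose origin is the TCP and whose axes are the tool frame's). Camera axes: x right, y down, z forward; pixel columns grow to the right and rows downward; lengths in m; the calibration is good to about 2 mm. A picture is of the moment at which its call begins: read the wrist's pose just before it.
- ctrl.job_done(): hands the job in, once; it reports no verdict.
The state is a dict: "t": time; "joint_positions": joint angles; "dq": joint speeds; "tau": joint torques, N m; "ee_pos": TCP position; "orientation": TCP orientation; "force": force on the tool from outside, world axes, zero at the start; "wrist_torque": the same for the moment, N m; "gripper_width": opening from 0.0 (shut) to 1.0 (fully open).
Only numpy, scipy, OpenCV 4.12 (cv2) and the standard library are available. Lean on these libraries where they do the work, as an engineer would, in place of code of your own. Each camera call takes 0.05 s, during which the arm holds its last target. There are 200 camera calls.

## Working session

There is one attempt and no reset: what is moved stays moved. The work goes in short steps, Python scripts to look and compute and a tool call to move; the robot and the scene stay as the last step left them, time stands still between calls to the robot, and variables do not carry over. Pictures are saved under pics/ and viewed, about 8 in all and at most 12, crops included, and the job is handed in when it is done.

Besides the shell and the picture viewer there is one more tool, called after "Request:" as name(argument=value, ...), one argument or row to a line, values as JSON. move_arm: Moves the arm, as the interface text tells. Its arguments: {"type":"object","properties":{"jaw":{"type":"array","items":{"type":"number"}},"xyz":{"type":"array","items":{"type":"array","items":{"type":"number"}}},"delta_rot":{"type":"array","items":{"type":"array","items":{"type":"number"}}},"grip_force":{"type":"number"}},"required":["jaw","xyz","delta_rot"]}

```bash
mkdir -p pics
cat > h.py <<'E'
from workcell import ctrl
import numpy as np, cv2
def world(c,u,v):
    d=float(c["depth"][int(v),int(u)])
    p=np.array([(u-c["cx"])/c["fx"]*d,(v-c["cy"])/c["fy"]*d,d])
    return np.array(c["R"]).T@(p-np.array(c["t"]))
def cloud(c):
    v,u=np.mgrid[0:420,0:560]; d=c["depth"]
    p=np.stack([(u-c["cx"])/c["fx"]*d,(v-c["cy"])/c["fy"]*d,d],-1)
    return (p-np.array(c["t"]))@np.array(c["R"])
E
python3 - <<'E'
from h import *
print(ctrl.sense())
for n in("top","scene"):
    c=ctrl.capture(n); cv2.imwrite(f"pics/{n}1.png",c["pixels"]); np.savez(f"{n}1.npz",**{k:v for k,v in c.items()})
    print(n,c["fx"],c["cx"],c["cy"],c["R"],c["t"])
E
```

```text
{'t': 0.0, 'joint_positions': array([ 1.25250661,  0.61592334, -0.01262515,  1.42490233,  0.00807788,
        1.10338633, -0.04039489]), 'dq': array([0.0018709 , 0.00197652, 0.00087344, 0.00033443, 0.00116159,
       0.00112938, 0.00111419]), 'tau': array([ 2.50673365e-04, -4.69212341e+01,  2.59357737e-01, -1.71031773e+01,
        9.90739383e-03,  9.62942810e-03, -1.40124072e-06]), 'ee_pos': array([ 0.18679616, -0.6218308 ,  0.24713424]), 'orientation': array([-1.57080858,  0.00256985, -1.27893779]), 'force': array([-0.44302996,  0.9416873 , -0.2298386 ]), 'wrist_torque': array([-0.0319407 , -0.00789703,  0.04361015]), 'gripper_width': 1.0032686394512342}
top 522.8141301441188 276.9774512310538 215.0638321076037 [[-0.01448669 -0.9995236  -0.02725285]
 [-0.98546443  0.01888618 -0.16882879]
 [ 0.16926307  0.02441094 -0.98526855]] [0.06225793 0.61903238 1.06584409]
scene 449.6984122975493 280.44604126709953 214.09528099455795 [[-0.73692702 -0.67564821  0.02092987]
 [-0.30333341  0.30285729 -0.90347457]
 [ 0.60409221 -0.67214355 -0.4281304 ]] [0.48107782 0.22891817 0.83505148]
```

View pics/top1.png

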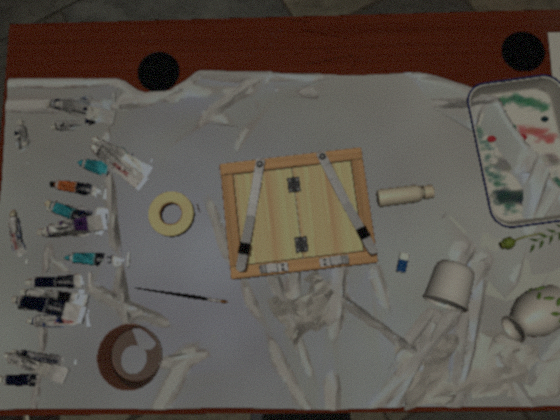

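The top view shows the frame at cols 220-375, rows 150-278. The pivots are near (260,163) and (323,156), the pads near (243,250) and (362,238), and the catches near (275,267) and (330,261).

Run:
```python
from h import *
c=dict(np.load("top1.npz")); P=cloud(c)
m=(P[...,2]>0.014)&(P[...,2]<0.08)
m[:140]=0;m[290:]=0;m[:,:212]=0;m[:,378:]=0
m=cv2.morphologyEx(m.astype(np.uint8),cv2.MORPH_OPEN,np.ones((3,3)))>0
Q=P[m][:,:2].astype(np.float32)*1000
r=cv2.minAreaRect(Q);print(r,m.sum())
ang=[a for a in (np.radians(r[2]),np.radians(r[2]-90)) if abs(a)<0.8][0]
ctr=np.array(r[0])/1000;print(ctr,ang)
for n,u,v in(("pivL",260,163),("pivR",323,156),("padL",243,250),("padR",362,238),("railL",230,200),("railmid",300,264)):
    w=world(c,u,v); d=w[:2]-ctr; R=np.array([[np.cos(ang),np.sin(ang)],[-np.sin(ang),np.cos(ang)]])
    print(n,w.round(4),(R@d*1000).round(1))
im=cv2.resize(c["pixels"][145:285,210:385],None,fx=4.5,fy=4,interpolation=cv2.INTER_CUBIC)
im=cv2.convertScaleAbs(im,alpha=1.6);cv2.imwrite("pics/top1z.png",im)
```

```text
((609.152099609375, 7.611236572265625), (304.9479675292969, 320.7301330566406), 5.773066520690918) 16993
[0.6091521  0.00761124] 0.10075901872270987
pivL [0.7408 0.0882 0.0355] [139.1  67. ]
pivR [ 0.7544 -0.0517  0.0333] [138.5 -73.6]
padL [0.547  0.1257 0.0456] [-49.9 123.8]
padR [ 0.568  -0.1281  0.0479] [ -54.6 -130.9]
railL [0.6597 0.1555 0.0299] [ 65.2 142. ]
railmid [0.5165 0.0044 0.0277] [-92.5   6.2]
```

View pics/top1z.png

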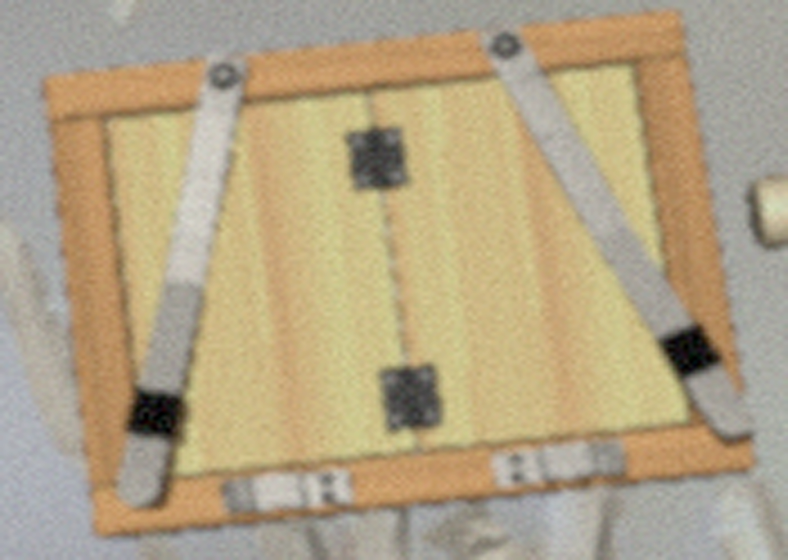

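The zoom shows the frame corners at (44,78), (683,12), (752,467) and (97,534), screws at (222,74) and (505,45), and pads at (157,413) and (691,350). I'll intersect these pixel rays with the known heights.

```bash
cat >> h.py <<'E'
def ray(c,u,v,z):
    R=np.array(c["R"]);o=-R.T@np.array(c["t"]);d=R.T@np.array([(u-c["cx"])/c["fx"],(v-c["cy"])/c["fy"],1])
    return (o+d*(z-o[2])/d[2])[:2]
E
python3 - <<'E'
from h import *
c=dict(np.load("top1.npz"))
f=lambda x,y,z:ray(c,210+(x+.5)/4.5-.5,145+(y+.5)/4-.5,z)
mod=np.array([[130,160],[130,-160],[-130,-160],[-130,160],[116,70],[116,-70]])/1000
obs=np.array([f(44,78,.028),f(683,12,.028),f(752,467,.028),f(97,534,.028),f(222,74,.034),f(505,45,.034)])
a,b=mod-mod.mean(0),obs-obs.mean(0)
th=np.arctan2((a[:,0]*b[:,1]-a[:,1]*b[:,0]).sum(),(a*b).sum())
R=np.array([[np.cos(th),-np.sin(th)],[np.sin(th),np.cos(th)]]);t=obs.mean(0)-R@mod.mean(0)
print("th",th,"t",t,"res mm",((obs-mod@R.T-t)*1000).round(1).tolist())
np.savez("frame.npz",R=R,t=t,th=th)
for n,s,p in(("L",1,f(157,413,.048)),("R",-1,f(691,350,.048))):
    q=R.T@(p-t); d=q-np.array([.116,.07*s]); sw=np.arctan2(s*d[1],-d[0])
    print(n,"pad",p.round(4),"frame",(q*1000).round(1),"r",np.hypot(*d)*1000,"swing",sw)
    for k in(sw,.3,.2,.15,.1,.05,0): print("  ",round(k,3),(R@(np.array([.116,.07*s])+.194*np.array([-np.cos(k),s*np.sin(k)]))+t).round(4))
for n,uv in(("catchL",[(232,492),(345,487)]),("catchR",[(498,466),(622,459)])):
    for u in uv: print(n,((R.T@(f(*u,.041)-t))*1000).round(1))
E
```

```text
th 0.09750873242324937 t [0.63138878 0.00889259] res mm [[-2.9, -1.3], [-3.0, -0.3], [1.8, 2.8], [2.2, -2.4], [1.0, 0.8], [0.9, 0.4]]
L pad [0.5513 0.1223] frame [-68.7 120.6] r 191.5030528015764 swing 0.26763869180836886
   0.268 [0.5488 0.1227]
   0.3 [0.55   0.1289]
   0.2 [0.547  0.1097]
   0.15 [0.5463 0.1   ]
   0.1 [0.546  0.0903]
   0.05 [0.5462 0.0806]
   0 [0.5469 0.071 ]
R pad [ 0.5806 -0.1311] frame [ -64.2 -134.4] r 191.3833304200221 swing 0.34312722125514705
   0.343 [ 0.5782 -0.1322]
   0.3 [ 0.5748 -0.1246]
   0.2 [ 0.5682 -0.1064]
   0.15 [ 0.5656 -0.097 ]
   0.1 [ 0.5634 -0.0875]
   0.05 [ 0.5618 -0.078 ]
   0 [ 0.5606 -0.0684]
catchL [-114.    90.1]
catchL [-117.4   36.7]
catchR [-114.6  -36.5]
catchR [-117.5  -95.1]
```

```bash
cat >> h.py <<'E'
from scipy.spatial.transform import Rotation as Ro
def to(*targets):
    s=ctrl.sense(); T=Ro.from_euler("xyz",s["orientation"])
    for x,y,z,yaw in targets:
        d=T.inv().apply(np.array([x,y,z])-s["ee_pos"])*100
        r=(T.inv()*Ro.from_euler("xyz",[-np.pi/2,0,yaw])).as_rotvec(degrees=True)
        print("xyz",d.round(2).tolist(),"rot",r.round(1).tolist())
E
python3 - <<'E'
from h import *
for n in("top1","scene1"):
    P=cloud(dict(np.load(n+".npz"))).reshape(-1,3)
    a,b=np.array([.187,-.622]),np.array([.58,-.13]);u=(b-a)/np.hypot(*(b-a));q=P[:,:2]-a
    s=q@u;w=abs(q@[-u[1],u[0]]);m=(w<.09)&(s>.12)&(s<.63)&(P[:,2]<.5)
    i=np.where(m)[0]; i=i[np.argsort(-P[i,2])[:400:80]];print(n,P[i].round(3).tolist())
to((.35,-.42,.25,-.6),(.58,-.1315,.22,.0975))
E
```

```text
top1 [[0.405, -0.474, 0.099], [0.417, -0.477, 0.096], [0.4, -0.456, 0.094], [0.394, -0.472, 0.093], [0.392, -0.418, 0.092]]
scene1 [[0.408, -0.468, 0.096], [0.395, -0.455, 0.091], [0.379, -0.484, 0.087], [0.483, -0.311, 0.083], [0.396, -0.415, 0.079]]
xyz [-14.64, -0.24, 21.44] rot [-0.0, -38.9, -0.1]
xyz [-35.64, 2.81, 51.77] rot [-0.1, -78.9, -0.1]
```

Request:
move_arm(
  jaw=[0,0,0,0,0],
  xyz=[
    [-3,0,4.3],
    [-6,0,8.5],
    [-9,0,12.8],
    [-12,0,17],
    [-14.6,0,21.4],
  ],
  delta_rot=[
    [0,-8,0],
    [0,-16,0],
    [0,-24,0],
    [0,-32,0],
    [0,-39,0],
  ],
)

```text
t: 0.6
ee_pos: [0.3442, -0.4259, 0.2481]
orientation: [-1.571, 0.001, -0.593]
force: [1.2, -0.1, 0.1]
gripper_width: 0.142
```

```bash
python3 -c "
from h import *
to((.58,-.1315,.2,.0975))"
```

```text
xyz [3.09, 4.81, 37.6] rot [-0.0, -39.6, -0.1]
```

Request:
move_arm(
  jaw=[0,0,0,0,0],
  xyz=[
    [0.4,0,4.7],
    [0.8,0,9.4],
    [1.2,0,14.1],
    [1.6,0,18.8],
    [2,0,23.5],
  ],
  delta_rot=[
    [0,-8,0],
    [0,-16,0],
    [0,-24,0],
    [0,-32,0],
    [0,-39.6,0],
  ],
)

```text
t: 1.1
ee_pos: [0.4933, -0.2435, 0.2481]
orientation: [-1.571, 0.001, 0.098]
force: [0.2, -1.4, -0.4]
gripper_width: 0.001
```

```bash
python3 -c "
from h import *
to((.58,-.1315,.13,.0975))"
```

```text
xyz [9.73, 11.8, 10.29] rot [-0.0, 0.0, -0.0]
```

Request:
move_arm(
  jaw=[0,0,0,0,0],
  xyz=[
    [2.5,2.5,2.6],
    [5,5,5.2],
    [7.5,7.5,7.8],
    [9.7,10.5,10.3],
    [9.7,11.8,10.3],
  ],
  delta_rot=[
    [0,0,0],
    [0,0,0],
    [0,0,0],
    [0,0,0],
    [0,0,0],
  ],
)

```text
t: 1.6
ee_pos: [0.5809, -0.1262, 0.1275]
orientation: [-1.565, 0.001, 0.102]
force: [-0.7, 0.6, 0.6]
gripper_width: 0.001
```

Run:
```python
from h import *
print(ctrl.sense()["ee_pos"],ctrl.sense()["force"])
ims=[]
for n,(x,y) in(("wrist",(0,0)),("scene",(0,0))):
    s=ctrl.sense();c=ctrl.capture(n);np.savez(n+"2.npz",**c,ee=s["ee_pos"],rpy=s["orientation"]);ims.append(c["pixels"])
c=ims[1]; 
s=dict(np.load("scene2.npz")); 
def px(p):
    q=np.array(s["R"])@p+s["t"]; return s["fx"]*q[0]/q[2]+s["cx"],s["fy"]*q[1]/q[2]+s["cy"]
u,v=map(int,px(np.array([.58,-.13,.05])));print(u,v)
crop=cv2.resize(c[max(v-70,0):v+70,max(u-93,0):u+93],(560,420),interpolation=cv2.INTER_CUBIC)
im=np.hstack([cv2.resize(ims[0],(400,300)),cv2.resize(crop,(400,300))])
cv2.imwrite("pics/m2.png",cv2.convertScaleAbs(im,alpha=1.5))
```

```text
[ 0.58088228 -0.12620436  0.12750303] [-0.70776132  0.61957718  0.60663237]
331 202
```

View pics/m2.png

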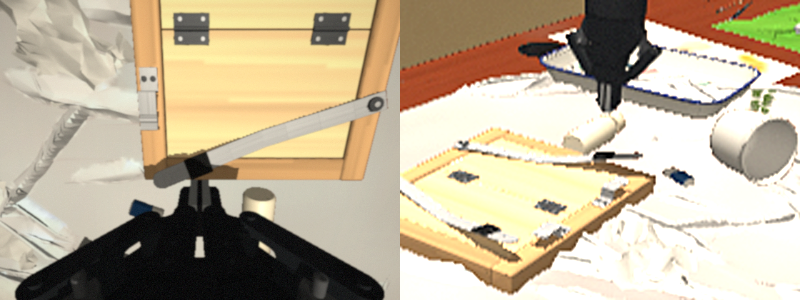

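The wrist view (half 1, scale 1.4) shows the right pad at about (200,165), the screw at (376,104) and the catch at (148,67-130). The scene view shows the shut fingers above the right pad and clear of the eraser. I'll refine the positions from the wrist view.

```bash
cat >> h.py <<'E'
def wcam(c):
    T=np.eye(4);T[:3,:3]=Ro.from_euler("xyz",c["rpy"]).as_matrix();T[:3,3]=c["ee"]
    M=np.linalg.inv(T@c["mount"]); c["R"],c["t"]=M[:3,:3],M[:3,3]; return c
E
python3 - <<'E'
from h import *
c=wcam(dict(np.load("wrist2.npz")))
P=cloud(c); F=np.load("frame.npz")
g=c["pixels"].max(-1); m=(P[...,2]>.035)&(P[...,2]<.06)&(g<45)
n,l,st,ce=cv2.connectedComponentsWithStats(m.astype(np.uint8))
for i in range(1,n):
    if st[i,4]>60: p=P[l==i].mean(0); print("dark",st[i],p.round(4),(F["R"].T@(p[:2]-F["t"])*1000).round(1))
for n,u,v,z in(("pad",200,165,.048),("screw",376,104,.034),("catch in",148,67,.041),("catch out",148,130,.041),("cornFR",362,180,.028)):
    p=ray(c,u*1.4,v*1.4,z);print(n,p.round(4),(F["R"].T@(p-F["t"])*1000).round(1))
to((.58,-.1315,.08,.0975))
E
```

```text
dark [257 213  41  39 982] [ 0.5796 -0.1305  0.0489] [ -65.1 -133.7]
pad [ 0.5817 -0.1297] [ -63.  -133.1]
screw [ 0.7561 -0.0496] [118.4 -70.3]
catch in [ 0.5225 -0.0383] [-112.9  -36.4]
catch out [ 0.5244 -0.0993] [-117.   -97.3]
cornFR [ 0.7754 -0.1367] [ 129.2 -159. ]
xyz [0.25, 4.76, 0.07] rot [-0.1, -0.1, -0.4]
```

Request:
move_arm(
  jaw=[0,0,0,0],
  xyz=[
    [0.1,2.5,0],
    [0.1,4.5,0],
    [0.1,5.5,0],
    [0.1,5.8,0],
  ],
  delta_rot=[
    [0,0,0],
    [0,0,0],
    [0,0,0],
    [0,0,0],
  ],
)

```text
t: 2.1
ee_pos: [0.5799, -0.135, 0.072]
orientation: [-1.572, 0.001, 0.091]
force: [0.3, 0.4, 0.6]
gripper_width: 0.001
```

Request:
move_arm(
  jaw=[0,0,0,0,0],
  xyz=[
    [0,0.4,0],
    [0,0.7,0],
    [0,1.0,0],
    [0,1.3,0],
    [0,1.3,0],
  ],
  delta_rot=[
    [0,0,0],
    [0,0,0],
    [0,0,0],
    [0,0,0],
    [0,0,0],
  ],
)

```text
t: 2.6
ee_pos: [0.5804, -0.134, 0.0597]
orientation: [-1.572, 0.001, 0.092]
force: [-2.5, -0.7, 5.3]
gripper_width: 0.001
```

Request:
move_arm(
  jaw=[0,0,0,0,0],
  xyz=[
    [0,0.3,0],
    [0,0.6,0],
    [0,0.8,0],
    [0,0.9,0],
    [0,1.0,0],
  ],
  delta_rot=[
    [0,0,0],
    [0,0,0],
    [0,0,0],
    [0,0,0],
    [0,0,0],
  ],
)

```text
t: 3.1
ee_pos: [0.5799, -0.1346, 0.0508]
orientation: [-1.573, 0.002, 0.092]
force: [-4.6, -1.7, 12.2]
gripper_width: -0.004
```

Request:
move_arm(
  jaw=[0,0,0],
  xyz=[
    [0,0.2,0],
    [0,0.4,0],
    [0,0.5,0],
  ],
  delta_rot=[
    [0,0,0],
    [0,0,0],
    [0,0,0],
  ],
)

```text
t: 3.4
ee_pos: [0.5804, -0.1357, 0.0477]
orientation: [-1.575, 0.001, 0.092]
force: [-8.2, -3.0, 24.8]
gripper_width: -0.003
```

Request:
move_arm(
  jaw=[0,0,0,0,0],
  xyz=[
    [-0.1,0.1,0.4],
    [-0.3,0.1,1.0],
    [-0.5,0.1,1.7],
    [-0.7,0.1,2.4],
    [-0.8,0.1,3.0],
  ],
  delta_rot=[
    [0,0,0],
    [0,0,0],
    [0,0,0],
    [0,0,0],
    [0,0,0],
  ],
)

```text
t: 3.9
ee_pos: [0.5706, -0.1059, 0.0477]
orientation: [-1.575, -0.002, 0.091]
force: [-8.0, -3.2, 26.4]
gripper_width: -0.0
```

Run:
```python
from h import *
s=ctrl.sense();print(s["ee_pos"],s["force"]);F=np.load("frame.npz");print(F["R"].T@(s["ee_pos"][:2]-F["t"]))
c=ctrl.capture("wrist");c.update(ee=s["ee_pos"],rpy=s["orientation"]);np.savez("wrist3.npz",**c)
cv2.imwrite("pics/w3.png",cv2.convertScaleAbs(c["pixels"],alpha=1.4))
```

```text
[ 0.57063007 -0.10593121  0.04765054] [-7.98884496 -3.15182024 26.43332323]
[-0.07164868 -0.10836325]
```

View pics/w3.png

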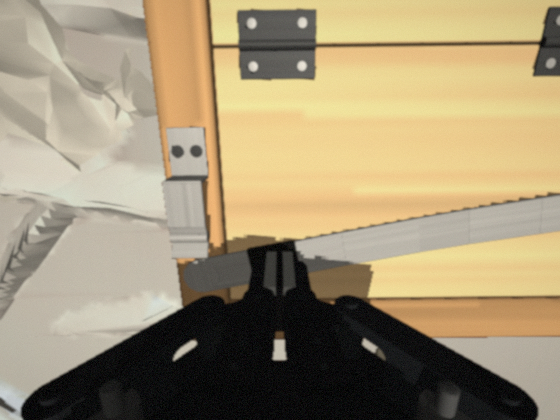

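The spring followed the finger: its end is at (210,270), just before the mouth of the catch (190,255), and the finger is on the pad. I'll keep sliding.

Request:
move_arm(
  jaw=[0,0,0,0,0],
  xyz=[
    [-0.1,0.1,0.6],
    [-0.2,0.1,1.2],
    [-0.25,0.1,1.8],
    [-0.3,0.1,2.4],
    [-0.35,0.1,3.0],
  ],
  delta_rot=[
    [0,0,0],
    [0,0,0],
    [0,0,0],
    [0,0,0],
    [0,0,0],
  ],
)

```text
t: 4.45
ee_pos: [0.5655, -0.0753, 0.0473]
orientation: [-1.574, -0.005, 0.092]
force: [-7.3, -1.7, 28.7]
gripper_width: 0.001
```

Request:
move_arm(
  jaw=[0,0,0,0,0],
  xyz=[
    [0,0,0.3],
    [0,0,0.6],
    [0,0,0.9],
    [0,0,1.1],
    [0,0,1.2],
  ],
  delta_rot=[
    [0,0,0],
    [0,0,0],
    [0,0,0],
    [0,0,0],
    [0,0,0],
  ],
)

```text
t: 4.95
ee_pos: [0.5648, -0.0625, 0.0473]
orientation: [-1.573, -0.006, 0.092]
force: [-5.6, -1.4, 28.2]
gripper_width: -0.002
```

Run:
```python
from h import *
s=ctrl.sense();print(s["ee_pos"],s["force"]);F=np.load("frame.npz");print(F["R"].T@(s["ee_pos"][:2]-F["t"]))
c=ctrl.capture("wrist");c.update(ee=s["ee_pos"],rpy=s["orientation"]);np.savez("wrist4.npz",**c)
cv2.imwrite("pics/w4.png",cv2.convertScaleAbs(c["pixels"],alpha=1.4))
```

```text
[ 0.56477127 -0.06254663  0.04728064] [-5.62787224 -1.3602084  28.17789083]
[-0.07325597 -0.06461437]
```

View pics/w4.png

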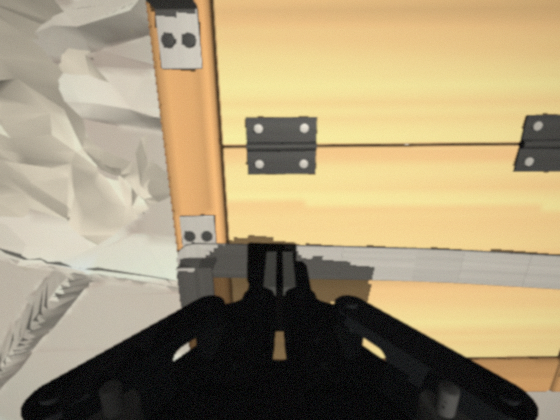

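The strip end has disappeared under the leaf, next to the riser at (198,243). I'll push a bit further to feel the stop.

Request:
move_arm(
  jaw=[0,0,0],
  xyz=[
    [0,0,0.3],
    [0,0,0.5],
    [0,0,0.5],
  ],
  delta_rot=[
    [0,0,0],
    [0,0,0],
    [0,0,0],
  ],
)

```text
t: 5.3
ee_pos: [0.5647, -0.0596, 0.0473]
orientation: [-1.575, -0.006, 0.091]
force: [-5.4, -3.6, 29.3]
gripper_width: -0.002
```

Request:
move_arm(
  jaw=[0,0,0],
  xyz=[
    [0,0,0.3],
    [0,0,0.6],
    [0,0,0.6],
  ],
  delta_rot=[
    [0,0,0],
    [0,0,0],
    [0,0,0],
  ],
)

```text
t: 5.6
ee_pos: [0.5646, -0.0589, 0.0474]
orientation: [-1.582, -0.006, 0.088]
force: [-4.8, -11.0, 27.9]
gripper_width: 0.004
```

Side force climbed to 11 N while the finger stayed put, so the spring is at the stop. I'll ease the side load a little and lift straight up.

Request:
move_arm(
  jaw=[0,0,0,0,0],
  xyz=[
    [0,-0.4,-0.2],
    [0,-0.9,-0.2],
    [0,-1.5,-0.2],
    [0,-3,-0.2],
    [0,-6,-0.2],
  ],
  delta_rot=[
    [0,0,0],
    [0,0,0],
    [0,0,0],
    [0,0,0],
    [0,0,0],
  ],
)

```text
t: 6.1
ee_pos: [0.5598, -0.0526, 0.1006]
orientation: [-1.569, 0.006, 0.095]
force: [0.7, -0.8, 0.4]
gripper_width: 0.005
```

Run:
```python
from h import *
F=np.load("frame.npz")
s=ctrl.sense();print(s["ee_pos"],s["force"])
c=ctrl.capture("wrist");c.update(ee=s["ee_pos"],rpy=s["orientation"]);np.savez("wrist5.npz",**c)
cv2.imwrite("pics/w5.png",cv2.convertScaleAbs(c["pixels"],alpha=1.4))
c=wcam(c);P=cloud(c);g=c["pixels"].max(-1)
m=(P[...,2]>.033)&(P[...,2]<.06)&(g<45)
n,l,st,ce=cv2.connectedComponentsWithStats(m.astype(np.uint8))
for i in range(1,n):
    if st[i,4]>150: p=P[l==i].mean(0); print("dark",st[i],p.round(4),(F["R"].T@(p[:2]-F["t"])*1000).round(1))
# above left pad
to((.5505,.1225,s["ee_pos"][2]+.02,.0975),(.5505,.1225,.07,.0975))
```

```text
[ 0.55980628 -0.05260516  0.10062011] [ 0.70674731 -0.80542928  0.44924263]
dark [262 223  36  32 999] [ 0.5598 -0.0565  0.0347] [-77.6 -58.1]
xyz [0.34, -1.4, 17.54] rot [-0.0, -0.2, 0.3]
xyz [0.31, 3.66, 17.54] rot [-0.0, -0.2, 0.3]
```

View pics/w5.png

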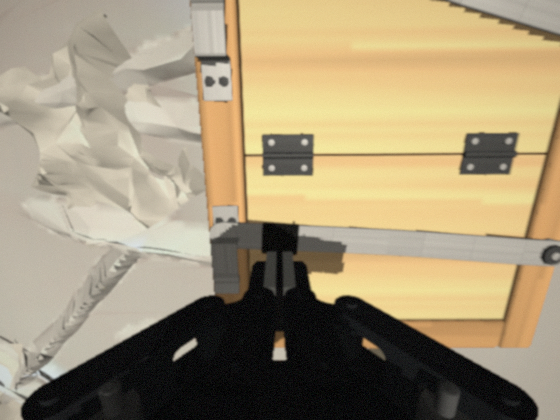

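The picture was taken while the arm was still rising, so its numbers are off. I'll lift a bit, let it settle and look again in a crop.

Request:
move_arm(
  jaw=[0,0,0,0,0],
  xyz=[
    [0,-2,-2],
    [0,-4,-3],
    [0,-5,-3],
    [0,-5,-3],
    [0,-5,-3],
  ],
  delta_rot=[
    [0,0,0],
    [0,0,0],
    [0,0,0],
    [0,0,0],
    [0,0,0],
  ],
)

```text
t: 6.65
ee_pos: [0.564, -0.0821, 0.1517]
orientation: [-1.569, 0.001, 0.095]
force: [-0.2, 0.2, 0.1]
gripper_width: -0.0
```

Run:
```python
from h import *
F=np.load("frame.npz")
s=ctrl.sense();print(s["ee_pos"],s["force"])
c=ctrl.capture("wrist");c.update(ee=s["ee_pos"],rpy=s["orientation"]);np.savez("wrist6.npz",**c)
c=wcam(c);P=cloud(c);g=c["pixels"].max(-1)
m=(P[...,2]>.033)&(P[...,2]<.06)&(g<45)
n,l,st,ce=cv2.connectedComponentsWithStats(m.astype(np.uint8))
for i in range(1,n):
    if st[i,4]>150: p=P[l==i].mean(0); print("dark",st[i],p.round(4),(F["R"].T@(p[:2]-F["t"])*1000).round(1))
def px(fx,fy,z):
    w=np.append(F["R"]@np.array([fx,fy])+F["t"],z);q=c["R"]@w+c["t"];return c["fx"]*q[0]/q[2]+c["cx"],c["fy"]*q[1]/q[2]+c["cy"]
for a in((.116,-.07,.034),(-.116,-.07,.041),(-.116,-.059,.041),(-.116,-.097,.041),(-.078,-.07,.04)):
    print(a,np.round(px(*a),1))
u,v=map(int,px(-.1,-.07,.04))
k=c["pixels"][v-50:v+50,u-65:u+65];print("origin",u-65,v-50)
cv2.imwrite("pics/w6.png",cv2.resize(cv2.convertScaleAbs(k,alpha=1.4),(780,600),interpolation=cv2.INTER_CUBIC))
# height map, frame coords along strip end
q=(P[...,:2]-F["t"])@F["R"]
for fy in(-.055,-.065,-.07,-.075,-.085,-.095):
    print(fy,[ (fx,round(float(np.median(P[...,2][(abs(q[...,0]-fx)<.003)&(abs(q[...,1]-fy)<.003)]))*1000,1)) for fx in(-.126,-.12,-.116,-.11,-.1,-.09,-.078,-.05,0)])
```

```text
[ 0.56404773 -0.0820805   0.15166049] [-0.24796624  0.16261647  0.13759305]
dark [263 169  30  27 694] [ 0.5598 -0.0565  0.0348] [-77.6 -58.2]
(0.116, -0.07, 0.034) [502.5 194.7]
(-0.116, -0.07, 0.041) [231.4 197.5]
(-0.116, -0.059, 0.041) [230.7 184.6]
(-0.116, -0.097, 0.041) [233.  227.7]
(-0.078, -0.07, 0.04) [276.8 197.1]
origin 185 147
-0.055 [(-0.126, 32.2), (-0.12, 32.4), (-0.116, 32.4), (-0.11, 32.4), (-0.1, 31.7), (-0.09, 33.1), (-0.078, 35.0), (-0.05, 30.4), (0, 29.4)]
-0.065 [(-0.126, 28.9), (-0.12, 44.3), (-0.116, 44.1), (-0.11, 44.0), (-0.1, 31.8), (-0.09, 222.1), (-0.078, 202.1), (-0.05, 30.7), (0, 29.9)]
-0.07 [(-0.126, 219.4), (-0.12, 213.5), (-0.116, 208.2), (-0.11, 198.7), (-0.1, 194.5), (-0.09, 207.7), (-0.078, 214.5), (-0.05, 193.2), (0, 29.8)]
-0.075 [(-0.126, 223.5), (-0.12, 218.7), (-0.116, 214.2), (-0.11, 204.9), (-0.1, 220.6), (-0.09, 164.4), (-0.078, 215.2), (-0.05, 221.1), (0, 27.5)]
-0.085 [(-0.126, 35.2), (-0.12, 44.0), (-0.116, 211.6), (-0.11, 207.0), (-0.1, 192.1), (-0.09, 27.2), (-0.078, 173.5), (-0.05, 192.2), (0, 27.1)]
-0.095 [(-0.126, 42.4), (-0.12, 43.5), (-0.116, 45.3), (-0.11, 190.6), (-0.1, 26.9), (-0.09, 27.0), (-0.078, 172.0), (-0.05, 27.3), (0, 27.1)]
```

View pics/w6.png

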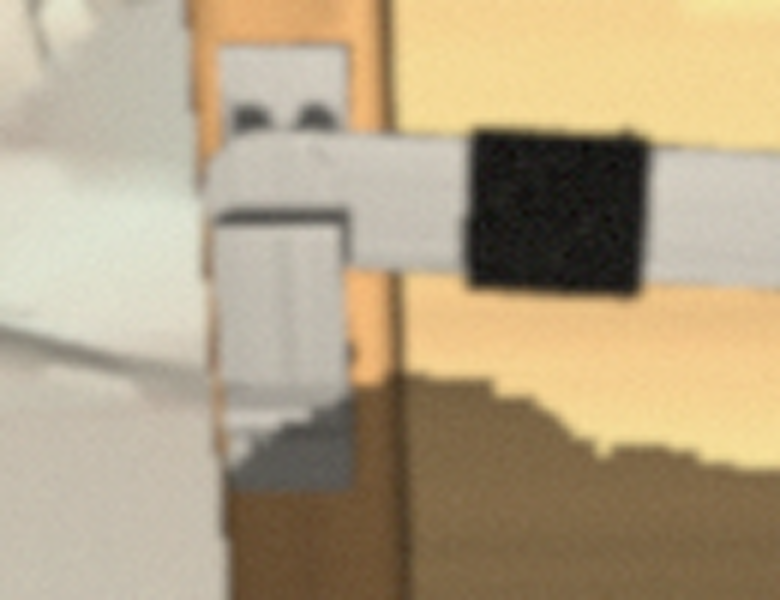

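The settled crop shows the strip (rows 130-270) inward of the riser (row 215). The spring was pushed about 12 mm through the soft stop: swing is about -0.06, and the pad at 35 mm is still low. I'll press the pad again and slide it back outwards.

```bash
python3 -c "
from h import *
to((.5598,-.0555,.1,.0975),(.5598,-.0555,.056,.0975))"
```

```text
xyz [-0.13, 5.14, 2.68] rot [-0.1, -0.2, -0.1]
xyz [-0.13, 9.54, 2.68] rot [-0.1, -0.2, -0.1]
```

Request:
move_arm(
  jaw=[0,0,0,0,0],
  xyz=[
    [-0.1,2.5,2],
    [-0.1,5,2.7],
    [-0.1,7.5,2.7],
    [-0.1,9,2.7],
    [-0.1,9.5,2.7],
  ],
  delta_rot=[
    [0,0,0],
    [0,0,0],
    [0,0,0],
    [0,0,0],
    [0,0,0],
  ],
)

```text
t: 7.2
ee_pos: [0.559, -0.0557, 0.0545]
orientation: [-1.569, 0.006, 0.095]
force: [0.1, -0.1, -0.0]
gripper_width: -0.001
```

Request:
move_arm(
  jaw=[0,0,0,0,0],
  xyz=[
    [0,0.3,0],
    [0,0.5,0],
    [0,0.7,0],
    [0,0.8,0],
    [0,0.8,0],
  ],
  delta_rot=[
    [0,0,0],
    [0,0,0],
    [0,0,0],
    [0,0,0],
    [0,0,0],
  ],
)

```text
t: 7.7
ee_pos: [0.5612, -0.0569, 0.0497]
orientation: [-1.571, -0.001, 0.093]
force: [-0.6, -0.8, -0.5]
gripper_width: -0.001
```

Request:
move_arm(
  jaw=[0,0,0],
  xyz=[
    [0,0.2,0],
    [0,0.4,0],
    [0,0.4,0],
  ],
  delta_rot=[
    [0,0,0],
    [0,0,0],
    [0,0,0],
  ],
)

```text
t: 8.0
ee_pos: [0.5616, -0.0571, 0.0481]
orientation: [-1.572, -0.002, 0.093]
force: [-4.2, -0.3, 16.5]
gripper_width: -0.0
```

Request:
move_arm(
  jaw=[0,0,0,0,0],
  xyz=[
    [0,0.1,-0.2],
    [0,0.1,-0.5],
    [0,0.1,-0.8],
    [0,0.1,-1.0],
    [0,0.1,-1.0],
  ],
  delta_rot=[
    [0,0,0],
    [0,0,0],
    [0,0,0],
    [0,0,0],
    [0,0,0],
  ],
)

```text
t: 8.5
ee_pos: [0.5625, -0.0666, 0.0479]
orientation: [-1.572, -0.002, 0.093]
force: [-5.3, 0.4, 21.3]
gripper_width: -0.0
```

```bash
cat >> h.py <<'E'
F=np.load("frame.npz")
def pads(name):
    s=ctrl.sense();c=ctrl.capture("wrist");c.update(ee=s["ee_pos"],rpy=s["orientation"]);np.savez(name+".npz",**c)
    print("ee",s["ee_pos"].round(4),"f",s["force"].round(1),"frame",(F["R"].T@(s["ee_pos"][:2]-F["t"])*1000).round(1))
    c=wcam(c);P=cloud(c);m=(P[...,2]>.03)&(P[...,2]<.06)&(c["pixels"].max(-1)<45)
    n,l,st,ce=cv2.connectedComponentsWithStats(m.astype(np.uint8))
    for i in range(1,n):
        if st[i,4]>150: p=P[l==i].mean(0); print("dark",st[i],p.round(4),(F["R"].T@(p[:2]-F["t"])*1000).round(1))
    return c,P
E
python3 -c "
from h import *
pads('w7')"
```

```text
ee [ 0.5625 -0.0666  0.0479] f [-5.3  0.4 21.3] frame [-75.9 -68.4]
dark [ 249  248   61   37 1513] [ 0.5604 -0.0577  0.0455] [-77.2 -59.3]
```

Request:
move_arm(
  jaw=[0,0,0,0,0],
  xyz=[
    [0,-0.5,0],
    [0,-1,0],
    [0,-3,0],
    [0,-7,-2],
    [0,-9.5,-3],
  ],
  delta_rot=[
    [0,0,0],
    [0,0,0],
    [0,0,0],
    [0,0,0],
    [0,0,0],
  ],
)

```text
t: 9.05
ee_pos: [0.5655, -0.0982, 0.1411]
orientation: [-1.572, -0.002, 0.092]
force: [1.6, -0.3, -0.7]
gripper_width: 0.0
```

Request:
move_arm(
  jaw=[0],
  xyz=[
    [0,-0.1,0],
  ],
  delta_rot=[
    [0,0,0],
  ],
)

```text
t: 9.15
ee_pos: [0.5672, -0.0993, 0.1437]
orientation: [-1.574, -0.007, 0.089]
force: [-0.2, -0.1, -0.5]
gripper_width: 0.0
```

Run:
```python
from h import *
c,P=pads('w8')
k=c["pixels"][147:247,185:315]
cv2.imwrite("pics/w8.png",cv2.resize(cv2.convertScaleAbs(k,alpha=1.4),(780,600),interpolation=cv2.INTER_CUBIC))
q=(P[...,:2]-F["t"])@F["R"]
for fx in(-.127,-.116,-.1,-.078,-.05,0,.06): print(fx,[(fy,round(float(np.median(P[...,2][(abs(q[...,0]-fx)<.003)&(abs(q[...,1]-fy)<.002)&(P[...,2]<.08)]))*1000,1)) for fy in(-.05,-.055,-.06,-.065,-.07,-.075,-.08,-.085)])
```

```text
ee [ 0.5672 -0.0993  0.1437] f [-0.2 -0.1 -0.5] frame [ -74.4 -101.5]
dark [259 161  30  26 760] [ 0.5606 -0.0658  0.0348] [-77.8 -67.4]
-0.127 [(-0.05, 29.0), (-0.055, 28.7), (-0.06, 28.6), (-0.065, 30.0), (-0.07, 33.3), (-0.075, 29.0), (-0.08, 28.2), (-0.085, 28.4)]
-0.116 [(-0.05, 30.7), (-0.055, 30.5), (-0.06, 43.8), (-0.065, 44.2), (-0.07, 44.2), (-0.075, 44.2), (-0.08, 43.8), (-0.085, 43.3)]
-0.1 [(-0.05, 26.6), (-0.055, 26.7), (-0.06, 31.5), (-0.065, 31.9), (-0.07, 31.9), (-0.075, 31.7), (-0.08, 26.9), (-0.085, 26.7)]
-0.078 [(-0.05, 27.2), (-0.055, 27.2), (-0.06, 34.8), (-0.065, 34.7), (-0.07, 34.8), (-0.075, 35.2), (-0.08, 34.6), (-0.085, 26.8)]
-0.05 [(-0.05, 27.0), (-0.055, 26.7), (-0.06, 30.1), (-0.065, 30.4), (-0.07, 30.5), (-0.075, 30.4), (-0.08, 27.4), (-0.085, 27.3)]
0 [(-0.05, 27.4), (-0.055, 27.1), (-0.06, 29.6), (-0.065, 30.0), (-0.07, 29.6), (-0.075, 30.0), (-0.08, 27.3), (-0.085, 27.3)]
0.06 [(-0.05, 27.0), (-0.055, 27.2), (-0.06, 32.0), (-0.065, 32.7), (-0.07, 32.6), (-0.075, 32.8), (-0.08, 28.0), (-0.085, 27.3)]
```

View pics/w8.png

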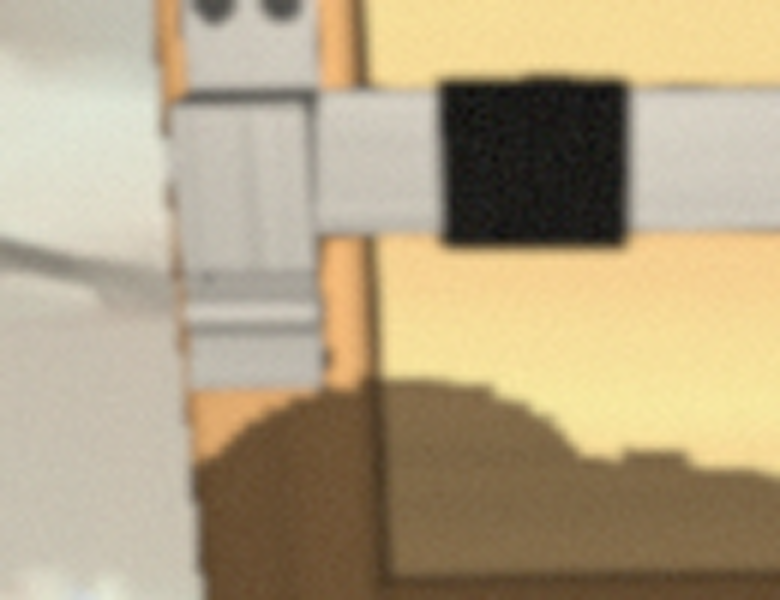

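The strip is now under the leaf at a swing of about -0.01, but the pad still reads low (35 mm). I'll let time pass and measure again, moving towards the left as I do.

Request:
move_arm(
  jaw=[0,0,0,0,0],
  xyz=[
    [0,0,0],
    [0,0,0],
    [0,0,0],
    [0,0,0],
    [0,0,0],
  ],
  delta_rot=[
    [0,0,0],
    [0,0,0],
    [0,0,0],
    [0,0,0],
    [0,0,0],
  ],
)

```text
t: 9.7
ee_pos: [0.5646, -0.0963, 0.1398]
orientation: [-1.57, 0.001, 0.093]
force: [-0.5, 0.1, -0.4]
gripper_width: 0.001
```

Run:
```python
from h import *
c,P=pads('w9')
q=(P[...,:2]-F["t"])@F["R"]
for fx in(-.127,-.116,-.1,-.078,-.05,0,.06): print(fx,[(fy,round(float(np.median(P[...,2][(abs(q[...,0]-fx)<.003)&(abs(q[...,1]-fy)<.002)&(P[...,2]<.08)]))*1000,1)) for fy in(-.055,-.06,-.065,-.07,-.075,-.08,-.085,-.09,-.095)])
# left strip reference from top image
c=dict(np.load("top1.npz"));P=cloud(c)
for n,u,v in(("L pad",244,248),("L .",248,230),("L ..",252,205),("L...",257,180)): print(n,P[v,u].round(4))
```

```text
ee [ 0.5646 -0.0963  0.1398] f [-0.5  0.1 -0.4] frame [-76.7 -98.2]
dark [263 166  30  27 787] [ 0.5605 -0.066   0.0347] [-77.9 -67.6]
-0.127 [(-0.055, 28.7), (-0.06, 28.4), (-0.065, 29.4), (-0.07, 38.2), (-0.075, 27.8), (-0.08, 28.0), (-0.085, 28.1), (-0.09, 27.4), (-0.095, 29.2)]
-0.116 [(-0.055, 30.7), (-0.06, 43.7), (-0.065, 44.0), (-0.07, 44.1), (-0.075, 44.1), (-0.08, 43.7), (-0.085, 42.9), (-0.09, 42.2), (-0.095, 43.4)]
-0.1 [(-0.055, 26.7), (-0.06, 31.5), (-0.065, 31.9), (-0.07, 32.0), (-0.075, 31.6), (-0.08, 27.0), (-0.085, 27.1), (-0.09, 26.7), (-0.095, 26.9)]
-0.078 [(-0.055, 27.0), (-0.06, 34.6), (-0.065, 34.9), (-0.07, 34.7), (-0.075, 34.7), (-0.08, 34.7), (-0.085, 27.1), (-0.09, 27.1), (-0.095, 26.8)]
-0.05 [(-0.055, 26.9), (-0.06, 30.4), (-0.065, 30.6), (-0.07, 30.2), (-0.075, 30.6), (-0.08, 27.2), (-0.085, 27.1), (-0.09, 27.0), (-0.095, 27.3)]
0 [(-0.055, 27.1), (-0.06, 29.4), (-0.065, 29.6), (-0.07, 29.5), (-0.075, 29.9), (-0.08, 27.3), (-0.085, 27.1), (-0.09, 27.3), (-0.095, 27.4)]
0.06 [(-0.055, 27.1), (-0.06, 32.1), (-0.065, 32.7), (-0.07, 32.8), (-0.075, 32.5), (-0.08, 28.4), (-0.085, 27.3), (-0.09, 27.2), (-0.095, 27.2)]
L pad [0.5514 0.1236 0.0448]
L . [0.5916 0.1157 0.0343]
L .. [0.6482 0.1072 0.0264]
L... [0.7031 0.0954 0.0322]
```

The strip is still down, with a flex of about 0.165. Its inner edge is probably caught 2-3 mm under the riser. I'll press again and slide outwards another 5 mm.

```bash
python3 -c "
from h import *
to((.5605,-.066,.056,.0975),(.5605,-.066,.047,.0975))"
```

```text
xyz [-0.12, 8.4, 3.07] rot [-0.0, -0.2, -0.0]
xyz [-0.12, 9.3, 3.07] rot [-0.0, -0.2, -0.0]
```

Request:
move_arm(
  jaw=[0,0,0,0,0],
  xyz=[
    [-0.1,3,2],
    [-0.1,6,3],
    [-0.1,8,3],
    [-0.1,8.8,3],
    [-0.1,9.2,3],
  ],
  delta_rot=[
    [0,0,0],
    [0,0,0],
    [0,0,0],
    [0,0,0],
    [0,0,0],
  ],
)

```text
t: 10.25
ee_pos: [0.5604, -0.0669, 0.0481]
orientation: [-1.571, 0.002, 0.093]
force: [-5.5, 1.0, 17.9]
gripper_width: 0.002
```

Request:
move_arm(
  jaw=[0,0,0],
  xyz=[
    [0,0.2,0],
    [0,0.3,0],
    [0,0.3,0],
  ],
  delta_rot=[
    [0,0,0],
    [0,0,0],
    [0,0,0],
  ],
)

```text
t: 10.55
ee_pos: [0.5604, -0.0669, 0.0481]
orientation: [-1.572, 0.001, 0.092]
force: [-5.4, 1.5, 12.9]
gripper_width: 0.001
```

Request:
move_arm(
  jaw=[0,0,0,0],
  xyz=[
    [0,0.1,-0.2],
    [0,0.1,-0.4],
    [0,0.1,-0.5],
    [0,0.1,-0.5],
  ],
  delta_rot=[
    [0,0,0],
    [0,0,0],
    [0,0,0],
    [0,0,0],
  ],
)

```text
t: 10.95
ee_pos: [0.5612, -0.0731, 0.0484]
orientation: [-1.574, -0.0, 0.092]
force: [-7.6, -1.1, 19.6]
gripper_width: -0.001
```

Request:
move_arm(
  jaw=[0,0,0,0],
  xyz=[
    [0,-0.2,0],
    [0,-0.4,0],
    [0,-0.6,0],
    [0,-0.8,0],
  ],
  delta_rot=[
    [0,0,0],
    [0,0,0],
    [0,0,0],
    [0,0,0],
  ],
)

```text
t: 11.35
ee_pos: [0.5618, -0.073, 0.055]
orientation: [-1.573, -0.001, 0.092]
force: [-2.7, -0.7, 5.8]
gripper_width: 0.001
```

The pad now follows the finger up (5.8 N still at z=0.055), so the strip is free of the riser. I'll lift off and check.

Request:
move_arm(
  jaw=[0,0,0,0,0],
  xyz=[
    [0,-0.6,0],
    [0,-2.5,0],
    [0,-6,-1.5],
    [0,-9,-3],
    [0,-9,-3],
  ],
  delta_rot=[
    [0,0,0],
    [0,0,0],
    [0,0,0],
    [0,0,0],
    [0,0,0],
  ],
)

```text
t: 11.85
ee_pos: [0.5678, -0.1054, 0.1474]
orientation: [-1.575, -0.011, 0.088]
force: [-0.2, -0.2, 0.1]
gripper_width: -0.004
```

```bash
cat >> h.py <<'E'
def hm(P,s=1):
    q=(P[...,:2]-F["t"])@F["R"]
    for fx in(-.127,-.116,-.1,-.078,-.05,0): print(fx,[(fy,round(float(np.median(P[...,2][(abs(q[...,0]-fx)<.003)&(abs(q[...,1]-s*fy/1000)<.002)&(P[...,2]<.08)]))*1000,1)) for fy in(-55,-60,-65,-70,-75,-80,-85,-90)])
E
python3 - <<'E'
from h import *
c,P=pads('w10'); hm(P)
k=c["pixels"][147:247,185:315]
cv2.imwrite("pics/w10.png",cv2.resize(cv2.convertScaleAbs(k,alpha=1.4),(780,600),interpolation=cv2.INTER_CUBIC))
to((.5505,.1225,.15,.0975),(.5505,.1225,.07,.0975))
E
```

```text
ee [ 0.5678 -0.1054  0.1474] f [-0.2 -0.2  0.1] frame [ -74.4 -107.6]
dark [258 159  31  28 793] [ 0.5615 -0.0703  0.0421] [-77.3 -72. ]
-0.127 [(-55, 28.8), (-60, 28.7), (-65, 28.7), (-70, 43.7), (-75, 43.7), (-80, 44.1), (-85, 27.8), (-90, 28.7)]
-0.116 [(-55, 30.5), (-60, 44.0), (-65, 44.3), (-70, 44.8), (-75, 44.8), (-80, 44.5), (-85, 44.2), (-90, 43.6)]
-0.1 [(-55, 27.0), (-60, 26.9), (-65, 40.8), (-70, 41.3), (-75, 41.4), (-80, 41.6), (-85, 34.6), (-90, 26.7)]
-0.078 [(-55, 27.0), (-60, 27.6), (-65, 42.5), (-70, 42.3), (-75, 42.5), (-80, 42.2), (-85, 41.5), (-90, 27.1)]
-0.05 [(-55, 27.1), (-60, 27.0), (-65, 35.1), (-70, 35.3), (-75, 35.5), (-80, 35.3), (-85, 27.2), (-90, 26.8)]
0 [(-55, 27.4), (-60, 27.4), (-65, 29.9), (-70, 29.8), (-75, 29.8), (-80, 30.2), (-85, 27.1), (-90, 27.2)]
xyz [0.47, -0.53, 22.67] rot [0.1, -0.5, 0.4]
xyz [0.41, 7.47, 22.69] rot [0.1, -0.5, 0.4]
```

View pics/w10.png

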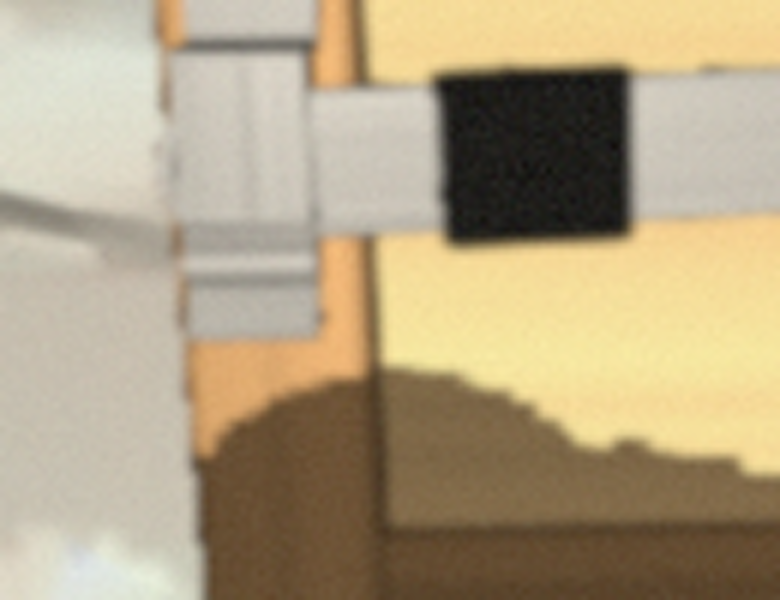

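The spring is now held under the leaf: the pad is at 42 mm, giving a flex of about 0.09. Swing is about +0.015 to 0.02. To gain margin I'll press lightly and nudge it inwards; at this height the riser should stop it.

```bash
python3 -c "
from h import *
to((.5615,-.073,.062,.0975),(.5615,-.073,.054,.0975))"
```

```text
xyz [-0.24, 8.31, 3.12] rot [0.1, -0.5, 0.4]
xyz [-0.25, 9.11, 3.12] rot [0.1, -0.5, 0.4]
```

Request:
move_arm(
  jaw=[0,0,0,0,0],
  xyz=[
    [0,3,2],
    [0,6,3],
    [0,7.8,3],
    [0,8.1,3],
    [0,8.1,3],
  ],
  delta_rot=[
    [0,0,0],
    [0,0,0],
    [0,0,0],
    [0,0,0],
    [0,0,0],
  ],
)

```text
t: 12.4
ee_pos: [0.5609, -0.0716, 0.0606]
orientation: [-1.57, 0.002, 0.093]
force: [-0.1, 0.4, 0.6]
gripper_width: 0.004
```

Request:
move_arm(
  jaw=[0,0,0],
  xyz=[
    [0,0.2,0],
    [0,0.4,0],
    [0,0.4,0],
  ],
  delta_rot=[
    [0,0,0],
    [0,0,0],
    [0,0,0],
  ],
)

```text
t: 12.7
ee_pos: [0.5619, -0.0721, 0.0579]
orientation: [-1.571, -0.001, 0.092]
force: [0.5, -0.2, -0.3]
gripper_width: -0.005
```

Request:
move_arm(
  jaw=[0,0,0],
  xyz=[
    [0,0.2,0],
    [0,0.3,0],
    [0,0.3,0],
  ],
  delta_rot=[
    [0,0,0],
    [0,0,0],
    [0,0,0],
  ],
)

```text
t: 13.0
ee_pos: [0.5617, -0.0721, 0.0557]
orientation: [-1.572, -0.001, 0.093]
force: [-0.7, 0.1, 8.4]
gripper_width: 0.001
```

Request:
move_arm(
  jaw=[0,0,0,0],
  xyz=[
    [0,-0.1,0.2],
    [0,-0.1,0.3],
    [0,-0.1,0.4],
    [0,-0.1,0.4],
  ],
  delta_rot=[
    [0,0,0],
    [0,0,0],
    [0,0,0],
    [0,0,0],
  ],
)

```text
t: 13.4
ee_pos: [0.5615, -0.069, 0.0568]
orientation: [-1.573, -0.001, 0.092]
force: [-0.9, -1.7, 8.0]
gripper_width: 0.0
```

Request:
move_arm(
  jaw=[0,0,0,0,0],
  xyz=[
    [0,-0.6,0],
    [0,-2.5,0],
    [0,-6,2],
    [0,-8,6],
    [0,-8,10.5],
  ],
  delta_rot=[
    [0,0,0],
    [0,0,0],
    [0,0,0],
    [0,0,0],
    [0,0,0],
  ],
)

```text
t: 13.9
ee_pos: [0.5537, 0.0366, 0.1387]
orientation: [-1.571, -0.008, 0.089]
force: [0.2, 0.5, 0.6]
gripper_width: -0.003
```

Run:
```python
from h import *
to((.5505,.124,.15,.0975),(.5505,.124,.065,.0975))
c=ctrl.capture("top");P=cloud(c);hm(P)
```

```text
xyz [0.46, -1.13, 8.73] rot [0.0, -0.5, 0.4]
xyz [0.4, 7.37, 8.74] rot [0.0, -0.5, 0.4]
-0.127 [(-55, nan), (-60, nan), (-65, nan), (-70, nan), (-75, nan), (-80, 29.6), (-85, 27.0), (-90, 31.9)]
-0.116 [(-55, nan), (-60, nan), (-65, nan), (-70, nan), (-75, 42.4), (-80, 39.8), (-85, 39.7), (-90, 40.3)]
-0.1 [(-55, nan), (-60, nan), (-65, nan), (-70, 38.7), (-75, 39.6), (-80, 25.4), (-85, 24.2), (-90, 23.9)]
-0.078 [(-55, nan), (-60, 37.9), (-65, 39.9), (-70, 42.0), (-75, 39.3), (-80, 39.8), (-85, 25.5), (-90, 24.0)]
-0.05 [(-55, 23.6), (-60, 31.1), (-65, 32.3), (-70, 33.8), (-75, 31.2), (-80, 25.2), (-85, 26.4), (-90, 25.4)]
0 [(-55, 24.2), (-60, 26.9), (-65, 28.1), (-70, 27.9), (-75, 25.9), (-80, 25.7), (-85, 24.9), (-90, 26.0)]
  return _methods._mean(a, axis=axis, dtype=dtype,
  ret = ret.dtype.type(ret / rcount)
```

The right spring now spans about -60 to -79 mm, so its swing is near 0 and it is still raised under the leaf. Next is the left one.

Request:
move_arm(
  jaw=[0,0,0,0,0],
  xyz=[
    [0.1,-0.5,4.5],
    [0.1,0,8.5],
    [0.1,3,8.7],
    [0.1,5.5,8.7],
    [0.1,5.5,8.7],
  ],
  delta_rot=[
    [0,0,0],
    [0,0,0],
    [0,0,0],
    [0,0,0],
    [0,0,0],
  ],
)

```text
t: 14.45
ee_pos: [0.5415, 0.1229, 0.0775]
orientation: [-1.572, 0.008, 0.094]
force: [-0.7, -1.2, 0.2]
gripper_width: 0.001
```

Run:
```python
from h import *
c,P=pads('w11')
cv2.imwrite("pics/w11.png",cv2.convertScaleAbs(c["pixels"],alpha=1.4))
```

```text
ee [0.5415 0.1229 0.0775] f [-0.7 -1.2  0.2] frame [-78.3 122.3]
dark [275 234  46  42 935] [0.5526 0.1287 0.0487] [-66.8 127. ]
```

View pics/w11.png

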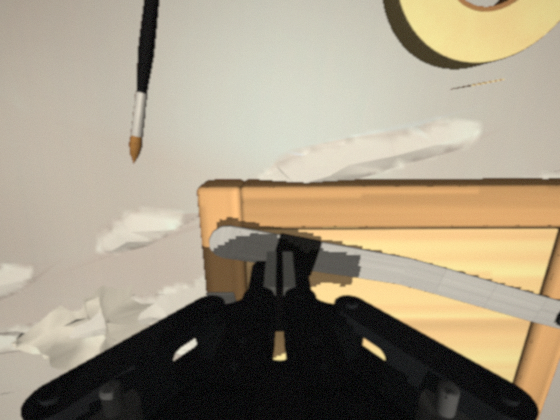

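The pad (275-321, 234-276) is about 9 mm to the far side of the finger, so I'll correct x and then press.

Request:
move_arm(
  jaw=[0,0,0,0],
  xyz=[
    [0.5,0,0.1],
    [0.9,0.5,0.1],
    [0.9,1.0,0.1],
    [0.9,1.4,0.1],
  ],
  delta_rot=[
    [0,0,0],
    [0,0,0],
    [0,0,0],
    [0,0,0],
  ],
)

```text
t: 14.9
ee_pos: [0.5535, 0.125, 0.0664]
orientation: [-1.571, -0.001, 0.092]
force: [-0.6, -0.6, -0.6]
gripper_width: -0.001
```

Request:
move_arm(
  jaw=[0,0,0,0,0],
  xyz=[
    [0,0.3,0],
    [0,0.6,0],
    [0,0.9,0],
    [0,1.2,0],
    [0,1.4,0],
  ],
  delta_rot=[
    [0,0,0],
    [0,0,0],
    [0,0,0],
    [0,0,0],
    [0,0,0],
  ],
)

```text
t: 15.4
ee_pos: [0.5516, 0.1261, 0.053]
orientation: [-1.57, 0.002, 0.094]
force: [-4.8, 0.3, 10.7]
gripper_width: -0.001
```

Request:
move_arm(
  jaw=[0,0,0,0,0],
  xyz=[
    [0,0.3,0],
    [0,0.6,0],
    [0,0.7,-0.2],
    [-0.1,0.7,-0.6],
    [-0.2,0.7,-1.1],
  ],
  delta_rot=[
    [0,0,0],
    [0,0,0],
    [0,0,0],
    [0,0,0],
    [0,0,0],
  ],
)

```text
t: 15.9
ee_pos: [0.5504, 0.1173, 0.0482]
orientation: [-1.568, 0.001, 0.096]
force: [-7.0, 1.9, 22.6]
gripper_width: 0.0
```

Request:
move_arm(
  jaw=[0,0,0,0,0],
  xyz=[
    [-0.1,0.05,-0.6],
    [-0.2,0.05,-1.2],
    [-0.3,0.05,-1.8],
    [-0.35,0.05,-2.4],
    [-0.4,0.05,-3.0],
  ],
  delta_rot=[
    [0,0,0],
    [0,0,0],
    [0,0,0],
    [0,0,0],
    [0,0,0],
  ],
)

```text
t: 16.4
ee_pos: [0.5506, 0.0856, 0.0481]
orientation: [-1.57, -0.001, 0.095]
force: [-6.3, 0.6, 23.0]
gripper_width: 0.0
```

Run:
```python
from h import *
c,P=pads('w12')
cv2.imwrite("pics/w12.png",cv2.convertScaleAbs(c["pixels"],alpha=1.4))
```

```text
ee [0.5506 0.0856 0.0481] f [-6.3  0.6 23. ] frame [-73.   84.2]
dark [ 246  248   64   40 1375] [0.5461 0.093  0.0447] [-76.7  92. ]
```

View pics/w12.png

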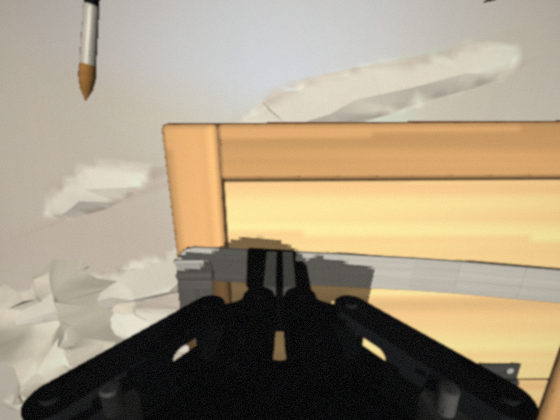

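The end is entering the catch, with the lip at (192,250) and the pad about 12 mm short of closed. I'll go 10 mm further and then ease off before touching the stop.

Request:
move_arm(
  jaw=[0,0,0,0],
  xyz=[
    [0,0,-0.4],
    [-0.05,0,-0.8],
    [-0.05,0,-1.0],
    [-0.05,0,-1.0],
  ],
  delta_rot=[
    [0,0,0],
    [0,0,0],
    [0,0,0],
    [0,0,0],
  ],
)

```text
t: 16.85
ee_pos: [0.5517, 0.0745, 0.0482]
orientation: [-1.571, -0.002, 0.094]
force: [-5.0, -0.1, 22.5]
gripper_width: 0.001
```

Request:
move_arm(
  jaw=[0,0,0,0,0],
  xyz=[
    [0,-0.2,0],
    [0,-0.4,0],
    [0,-0.6,0],
    [0,-0.7,0],
    [0,-0.7,0],
  ],
  delta_rot=[
    [0,0,0],
    [0,0,0],
    [0,0,0],
    [0,0,0],
    [0,0,0],
  ],
)

```text
t: 17.35
ee_pos: [0.5521, 0.0746, 0.0536]
orientation: [-1.57, -0.003, 0.093]
force: [-1.5, -0.3, 10.7]
gripper_width: 0.006
```

```bash
python3 - <<'E' 2>/dev/null
from h import *
c,P=pads('w13'); hm(P,-1)
E
```

```text
ee [0.5521 0.0746 0.0536] f [-1.5 -0.3 10.7] frame [-72.5  73.1]
dark [ 245  248   64   40 1160] [0.5467 0.0816 0.0465] [-77.2  80.6]
-0.127 [(-55, 43.1), (-60, 43.8), (-65, 43.7), (-70, 40.0), (-75, 42.6), (-80, 42.9), (-85, 42.9), (-90, 28.8)]
-0.116 [(-55, 43.2), (-60, 44.2), (-65, 44.1), (-70, 44.1), (-75, 44.1), (-80, 43.3), (-85, 43.2), (-90, 41.6)]
-0.1 [(-55, 26.8), (-60, nan), (-65, 37.2), (-70, 37.1), (-75, 37.1), (-80, 36.1), (-85, 26.6), (-90, 26.6)]
-0.078 [(-55, nan), (-60, nan), (-65, nan), (-70, nan), (-75, nan), (-80, 46.8), (-85, 59.0), (-90, 26.9)]
-0.05 [(-55, 27.2), (-60, 27.4), (-65, 33.2), (-70, 33.3), (-75, 33.2), (-80, 32.4), (-85, 27.0), (-90, 27.1)]
0 [(-55, 27.2), (-60, 27.4), (-65, 29.8), (-70, 29.9), (-75, 29.8), (-80, 29.5), (-85, 27.1), (-90, 27.1)]
```

The left strip spans about 62-81 mm and rises with the finger, so its swing is about 0.005. I'll lift off and measure.

Request:
move_arm(
  jaw=[0,0,0,0,0],
  xyz=[
    [0,-0.4,0],
    [0,-0.8,0],
    [0,-3,0],
    [0,-6,2],
    [0,-9,3],
  ],
  delta_rot=[
    [0,0,0],
    [0,0,0],
    [0,0,0],
    [0,0,0],
    [0,0,0],
  ],
)

```text
t: 17.9
ee_pos: [0.548, 0.1049, 0.1422]
orientation: [-1.57, 0.001, 0.094]
force: [0.3, 1.1, -0.3]
gripper_width: -0.004
```

Request:
move_arm(
  jaw=[0,0,0,0],
  xyz=[
    [0,-2,-5],
    [0,-4,-10],
    [0,-4,-12],
    [0,-4,-12],
  ],
  delta_rot=[
    [0,0,0],
    [0,0,0],
    [0,0,0],
    [0,0,0],
  ],
)

```text
t: 18.3
ee_pos: [0.5602, -0.0229, 0.182]
orientation: [-1.575, -0.001, 0.083]
force: [-0.1, 0.4, 0.4]
gripper_width: -0.002
```

```bash
python3 - <<'E' 2>/dev/null
from h import *
c,P=pads('w14'); 
q=(P[...,:2]-F["t"])@F["R"]; z=P[...,2]
for s in(1,-1):
    hm(P,-s) 
    for fx in(-.1,-.05,-.02,.02,.06):
        m=(abs(q[...,0]-fx)<.003)&(abs(q[...,1]-s*.07)<.025)&(z<.08)
        k=m&(z>.0285+(.004 if fx<-.06 else 0)); v=s*q[...,1][k]*1000
        r=116-fx*1000; print(s,fx,"edges",np.percentile(v,[2,98]).round(1),"swing",round((np.percentile(v,[2,98]).mean()-70)/r,4))
cv2.imwrite("pics/w14.png",cv2.convertScaleAbs(c["pixels"],alpha=1.4))
E
```

```text
ee [ 0.5602 -0.0229  0.182 ] f [-0.1  0.4  0.4] frame [-73.9 -24.7]
dark [259  79  29  29 787] [0.547 0.073 0.042] [-77.8  72. ]
dark [264 235  26  22 443] [ 0.5609 -0.0648  0.0419] [-77.3 -66.5]
-0.127 [(-55, 28.8), (-60, 28.9), (-65, 28.6), (-70, 43.8), (-75, 44.1), (-80, 43.5), (-85, 29.1), (-90, 28.9)]
-0.116 [(-55, 31.1), (-60, 44.3), (-65, 44.7), (-70, 44.6), (-75, 44.9), (-80, 44.5), (-85, 44.4), (-90, 44.4)]
-0.1 [(-55, 27.2), (-60, 26.5), (-65, 41.2), (-70, 41.0), (-75, 41.2), (-80, 40.9), (-85, 27.1), (-90, 26.5)]
-0.078 [(-55, 27.0), (-60, 40.7), (-65, 42.2), (-70, 42.0), (-75, 42.2), (-80, 42.1), (-85, 27.8), (-90, 26.8)]
-0.05 [(-55, 27.2), (-60, 27.1), (-65, 35.1), (-70, 35.1), (-75, 35.1), (-80, 35.2), (-85, 26.7), (-90, 27.0)]
0 [(-55, 27.3), (-60, 27.5), (-65, 29.8), (-70, 29.9), (-75, 30.1), (-80, 29.5), (-85, 27.3), (-90, 27.3)]
1 -0.1 edges [62.8 81.8] swing 0.0106
1 -0.05 edges [62.2 80.9] swing 0.0096
1 -0.02 edges [62.  80.9] swing 0.0104
1 0.02 edges [61.4 81.1] swing 0.0129
1 0.06 edges [59.1 83.7] swing 0.0251
-0.127 [(-55, 28.9), (-60, 28.4), (-65, 35.9), (-70, 43.6), (-75, 44.1), (-80, nan), (-85, 27.8), (-90, 28.0)]
-0.116 [(-55, 30.3), (-60, 43.3), (-65, 44.4), (-70, 44.4), (-75, 44.3), (-80, 44.3), (-85, 43.7), (-90, 42.6)]
-0.1 [(-55, 27.0), (-60, 28.9), (-65, 41.0), (-70, 41.4), (-75, 41.3), (-80, 41.0), (-85, 28.4), (-90, 27.2)]
-0.078 [(-55, 27.3), (-60, 40.3), (-65, 42.3), (-70, 42.3), (-75, 42.8), (-80, nan), (-85, nan), (-90, nan)]
-0.05 [(-55, 26.9), (-60, 27.7), (-65, 35.3), (-70, 35.1), (-75, 35.3), (-80, 35.4), (-85, 27.3), (-90, 27.1)]
0 [(-55, 27.2), (-60, 28.0), (-65, 30.2), (-70, 29.8), (-75, 29.8), (-80, 29.6), (-85, 26.6), (-90, 27.1)]
-1 -0.1 edges [60.3 79.2] swing -0.0012
-1 -0.05 edges [60.  79.5] swing -0.0014
-1 -0.02 edges [59.8 79.4] swing -0.003
-1 0.02 edges [59.6 80.1] swing -0.0017
-1 0.06 edges [53.4 79.3] swing -0.0657
```

View pics/w14.png

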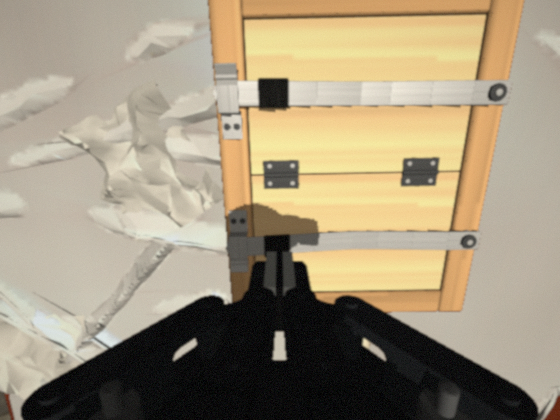

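Both strips lie straight under their leaves, with swings of about +0.01 (left) and 0.00 (right). Both pads are at 42 mm, which is a flex of about 0.09, and the arm is clear. Handing in.

```bash
python3 -c "
from h import *
print(ctrl.sense()['dq'].round(3),ctrl.sense()['force']);print(ctrl.job_done())"
```

```text
[-0.052  0.007 -0.062  0.017 -0.019 -0.006 -0.007] [-1.13147368  0.62131019 -0.44880931]
the job is handed in; nothing more can be done
None
```

Both springs are closed and held under the leaves of their catches, and I handed the job in at about 18.5 s. `job_done` gives no verdict, so this rests on my own last checks.

| | Left spring | Right spring |
|---|---|---|
| Swing (limit ±0.03 rad) | about +0.01 | about 0.00 |
| Pad height | 42 mm | 42 mm |
| Flex from pad height (needs 0.05–0.13 rad) | about 0.09 | about 0.09 |

- **Right spring:** My first hard push went too far. The strip went about 12 mm past the stop and stayed down, with a swing of about −0.06. I slid it back out in two pressed moves until it sprang up under the leaf, then nudged it lightly in to the closed position. The wrist force stayed near 30 N throughout.
- **Left spring:** It went in on the first try. I stopped just short of the stop and eased off before letting go.
- **Arm:** It was clear of the work, about 0.18 m up with no contact force. It was still settling slightly when I handed in.
- **Bystanders:** I never commanded a move into any of them, but I did not measure their positions again at the end.
- **Disagreement in the checks:** The strip edges measured close to the pivot screws gave odd swing values (+0.025 left, −0.066 right). I put these down to the screws and far rail disturbing the edge measurement, because the other four points on each strip agreed.

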